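# Tip the inlaid panel over against the bench stop

### The arm

A 7-joint arm with a two-finger parallel gripper is mounted at the origin on the work surface. World frame = base frame: x ahead of the robot, y to its left, z up, the work surface at z = 0. Lengths are in m, angles in rad, forces in N, time in s.
With the tool pointing down it reaches from about 0.425 to 0.925 m from the base axis. Payload 6.8 kg.
Tool frame: the origin (TCP) lies on the front face of the gripper's body, between the roots of the fingers; the fingertips stand 73 mm ahead of it and the grasp point (between the pads) lies 54 mm ahead of it; z points along the fingers, y is the direction in which the jaws open and shut (so a half turn about z gives the same grasp; the last joint's range is limited). The gripper opens to 85 mm and grips with 20 to 120 N. Pads are 22 mm wide; open, the fingers measure 114 mm over their backs; the gripper's body (76 mm by 85 mm) begins 54 mm behind the grasp point. The pads swing forward as they close: fully open they stand 13 mm farther back than shut.
Start: joints at [1.203, 0.477, 0.022, 1.555, -0.011, 1.109, -0.083], TCP at [0.173, -0.652, 0.304] pointing down, gripper open.
Joint ranges: [-2.96, 2.96], [-0.34, 2.1], [-1.41, 1.46], [0.24, 2.44], [-1.37, 4.51], [0.17, 1.92], [-2.96, 2.96]. Speed limits (rad/s): [2.39, 2.39, 3.14, 3.14, 3.14, 3.14, 3.14].

### API

Orientations are given as a rotation vector (axis times angle).
In Python, from bench import * gives the robot as it stands.
- The arm moves only by the tool jog_arm, never from a script. Its argument "plan" is a list of rows, each a list of 2 entries, a list of its own where there are three numbers: the shift along the world's x, y, z in cm, then the turn about the world's z in rad. In form: [[[tx, ty, tz], twist], ...]. A call has 1 to 12 rows; each row shifts and turns the commanded pose from where the row before left it; what a row does not reach is not made up. A row lasts 1/10 s, in which the tool goes at most 50 mm and 8.59 degrees, less where a joint would pass 70% of its speed; a pose out of reach is approached as far as the arm can. A call is refused whole if a number of a shift passes 5 or a number of a turn 0.15, either way. A call with a gripper value outside its range is refused whole. "hand" is the finger opening in cm, from 0 to 8.54, set as the call begins (left out, the last holds). The fingers move at their own pace and stop on an object; "grip_force" is the grip in N (left out, the last holds). Time passes only in rows, so rows that do not move let the fingers close. It gives the time, the measured TCP pose, the force and the opening at its end, in the units of the state.
- get_obs(): the state, without advancing time (a new reading comes with each control period).
- grab_frame(name): name is "scene" or "top"; returns the picture (384x512x3 uint8, red, green, blue); there is no depth.
- get_calibration(name): a dict with "intrinsics" (3x3 intrinsics, pixels), "k1" (the pictures are not rectified: a ray, as slopes to the right and down, at radius r is drawn at 1 + k1 r^2 times it, then the intrinsics apply), "xyz" and "orientation" of the camera in the world. Camera axes: x right, y down, z forward; pixel columns grow to the right and rows downward; lengths in m; the calibration is good to about 2 mm. A picture is of the moment at which its call begins. get_calibration takes no time and is no camera call.
- hand_in(): hands the job in, once; it reports no verdict.
The state is a dict: "clock": time; "joints": joint angles; "qvel": joint speeds; "tau": joint torques, N m; "tcp_pos": TCP position; "orientation": TCP orientation; "contact_force": force on the tool from outside, world axes, zero at the start; "moment": the same for the moment, N m; "grip_width": finger opening in m.
Only numpy, scipy, OpenCV 4.12 (cv2) and the standard library are available. Lean on these libraries where they do the work, as an engineer would, in place of code of your own. Each camera call takes 0.05 s, during which the arm holds its last target. There are 200 camera calls.

### The job

Turn the pale inlaid panel face down without picking it up: with the fingertips, push it across the bench against the bevelled metal face of the bench stop until it tips up and leans there, then reach over the stop and push the raised edge back so that the panel falls over and lies flat on the bench in front of the stop, cork back up. Never lift or carry the panel clear of the bench, and leave the other panel and all the other things alone.

Things in the scene. Friction and masses are not known exactly. Their poses are not given: they have to be found in the camera images.
- panel: Panel to turn: rigid wooden plate, 70 mm (x) by 110 mm (y), 10 mm thick, about 60 g (mass and friction vary). Pale face with dark diamond and border up at the start; cork-coloured back. Origin: centre of the cork face; z points out of the inlaid face (up at the start, down when done). At the start flat on the bench before the stop, its x axis within 0.3 rad of the stop's.
- panel_mid (a point): The middle of the panel's volume (5 mm from either face).
- edge_a (a point): Middle of the panel's 110 mm long edge face at -x of the panel (the edge farther from the stop at the start), mid-thickness.
- edge_b (a point): Middle of the panel's 110 mm long edge face at +x of the panel (the edge nearer the stop at the start), mid-thickness. Pushed against the stop this edge slides up its face. With the other edge pushed to the toe the panel leans at about 54 degrees, this point about 60 mm above the bench and overhanging the stop's top, and it stays leaning when let go.
- stop: Wooden rail with a smooth, slippery metal bevel, fixed to the bench, 200 mm long (its y), 42 mm high, 44 mm deep. Origin: on the bench at the middle of the toe line of its bevelled face. x level, pointing from the panel's side through the stop; z up. The face looks to -x: from the toe it rises at 45 degrees to x=20, z=20 mm, then at 65 degrees to the top edge at x=30, z=42 mm. Upright back face at x=44 mm.
- stop_top (a point): Middle of the stop's top front edge, 42 mm above the bench, 30 mm beyond the toe. The bench behind the stop is free for at least 60 mm.
- wedge: Dark wooden clamping wedge, 80 x 24 x 24 mm, lying beside the work; leave alone. Origin: centre of its underside.
- sanding_block: Cork sanding block, 70 x 40 x 30 mm, beside the work; leave alone. Origin: centre of its underside.
- glue_jar: Small closed jar with orange cap, 56 mm across, 80 mm tall; leave alone. Origin: centre of its underside.
- cup: Blue ceramic cup, 72 mm across, 80 mm tall; leave alone. Origin: centre of its underside.
- dark_panel: Plain dark wooden panel, 70 x 110 x 10 mm, not the one to turn; leave alone. Origin: centre of its underside.
- brush: Glue brush lying on the bench; leave alone.
There are look-alikes about, which are no part of the job. Leave any blue or red look-alike of the panel alone.

How it is judged:
On the way:
1. the panel has been pushed up against the stop and leans on it, tipped up by more than 40 degrees (angle between panel's own z axis and vertical between 0.7 and 1.6 rad and contact force between panel and stop above 0.03 N), for 0.1 s.
At the end, for the whole second after the job is handed in: The panel lies at rest flat on the bench, inlaid face down (within 7 degrees, its middle less than 9 mm above the bench), in front of the stop: its middle at most 160 mm from the toe of the bevelled face and within 90 mm to either side of the stop's middle (angle between panel's own z axis and vertical above 3.02 rad and height (world z) of panel_mid below 0.009 m and x of panel_mid in the frame of stop between -0.16 and 0 m and y of panel_mid in the frame of stop between -0.09 and 0.09 m and linear speed of panel below 0.02 m/s); the robot touches nothing.
It fails at once if the panel is lifted: both of its long edges are more than 32 mm above the bench (height (world z) of each of edge_a, edge_b above 0.032 m).
It fails at once if the panel is carried flat: tilted less than 14 degrees with its middle more than 20 mm up ((angle between panel's own z axis and vertical below 0.25 rad or angle between panel's own z axis and vertical above 2.89 rad) and height (world z) of panel_mid above 0.02 m).
It fails at once if the dark panel or another bystander (wedge, sanding block, jar, cup, brush) is moved by more than 20 mm (distance of any of wedge, sanding_block, glue_jar, cup, dark_panel, brush from where it was at the start of the episode above 0.02 m).
It also fails if it takes over 48 s, if anything falls off the work surface, if the arm or the gripper's body presses on something with over 40 N, if the wrist force passes 120 N, or if a joint passes its speed limit or range.

## Working session

There is one attempt and no reset: what is moved stays moved. The work goes in short steps, Python scripts to look and compute and a tool call to move; the robot and the scene stay as the last step left them, time stands still between calls to the robot, and variables do not carry over. Pictures are saved under pics/ and viewed, about 8 in all and at most 12, crops included, and the job is handed in when it is done.

Besides the shell and the picture viewer there is one more tool, called after "Emit:" as name(argument=value, ...), one argument or row to a line, values as JSON. jog_arm: Moves the arm, as the interface text tells. Its arguments: {"type":"object","properties":{"plan":{"type":"array","items":{"type":"array"}},"hand":{"type":"number"},"grip_force":{"type":"number"}},"required":["plan"]}

```bash
mkdir -p pics; cat > h.py <<'E'
from bench import *
import numpy as np, cv2
from scipy.spatial.transform import Rotation as R
def px2w(name,uv,z=0.):
    c=get_calibration(name);K=np.array(c['intrinsics'],float)
    uv=np.atleast_2d(np.array(uv,float))
    k=float(c['k1'])
    n=cv2.undistortPoints(uv.reshape(-1,1,2),K,np.array([k,0,0,0.])).reshape(-1,2)
    o=np.array(c['orientation'],float);M=R.from_rotvec(o).as_matrix() if o.size==3 else o.reshape(3,3)
    d=np.c_[n,np.ones(len(n))]@M.T;p=np.array(c['xyz'])
    return p+d*((z-p[2])/d[:,2])[:,None]
def save(name,f,crop=None,s=1):
    im=grab_frame(name)[:,:,::-1]
    if crop: x0,y0,x1,y1=crop;im=im[y0:y1,x0:x1]
    cv2.imwrite('pics/'+f,cv2.resize(im,None,fx=s,fy=s,interpolation=cv2.INTER_CUBIC))
E
python3 - <<'E'
from h import *
a=grab_frame('top')[:,:,::-1];b=grab_frame('scene')[:,:,::-1]
cv2.imwrite('pics/top0.png',cv2.resize(a,None,fx=1.5625,fy=1.5625,interpolation=cv2.INTER_CUBIC))
cv2.imwrite('pics/scene0.png',cv2.resize(b,None,fx=1.5625,fy=1.5625,interpolation=cv2.INTER_CUBIC))
for n in('top','scene'):print(get_calibration(n))
print(get_obs())
E
```

```text
{'intrinsics': array([[357.11580043,   0.        , 249.27704339],
       [  0.        , 357.11580043, 193.1362986 ],
       [  0.        ,   0.        ,   1.        ]]), 'k1': -0.09711671055668482, 'xyz': array([0.31087698, 0.00870544, 1.07055608]), 'orientation': array([-2.05790655,  2.16171012, -0.23534378])}
{'intrinsics': array([[388.04210259,   0.        , 254.52743172],
       [  0.        , 388.04210259, 189.24341139],
       [  0.        ,   0.        ,   1.        ]]), 'k1': -0.027645901991762107, 'xyz': array([ 1.21379836, -0.56020197,  0.81371603]), 'orientation': array([-2.08934894, -1.00922282,  0.46059304])}
{'clock': 0.1, 'joints': array([ 1.20287536,  0.47771245,  0.02234447,  1.55633819, -0.01147587,
        1.10928771, -0.08312428]), 'qvel': array([-8.52284575e-05, -1.64972970e-03, -1.68072293e-03, -2.95047121e-03,
        6.44638229e-04,  7.98209669e-04,  1.62437291e-03]), 'tau': array([ 4.81112991e-03, -5.97762287e+01,  1.61386371e+00, -2.81951612e+01,
        1.28291489e-02,  5.06625322e-03,  1.70482645e-05]), 'tcp_pos': array([ 0.17330051, -0.65195439,  0.3030323 ]), 'orientation': array([-3.11355248e+00, -4.06782003e-01,  5.44896278e-04]), 'contact_force': array([ 0.3010121 ,  0.20081892, -0.10224654]), 'moment': array([ 0.04182807, -0.0247567 , -0.02745498]), 'grip_width': 0.08543373054867318}
```

View pics/top0.png

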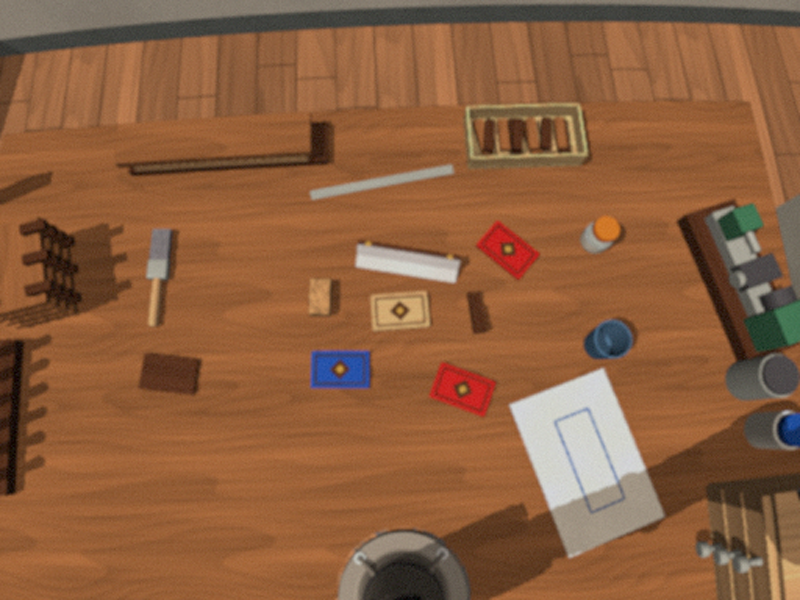

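View pics/scene0.png

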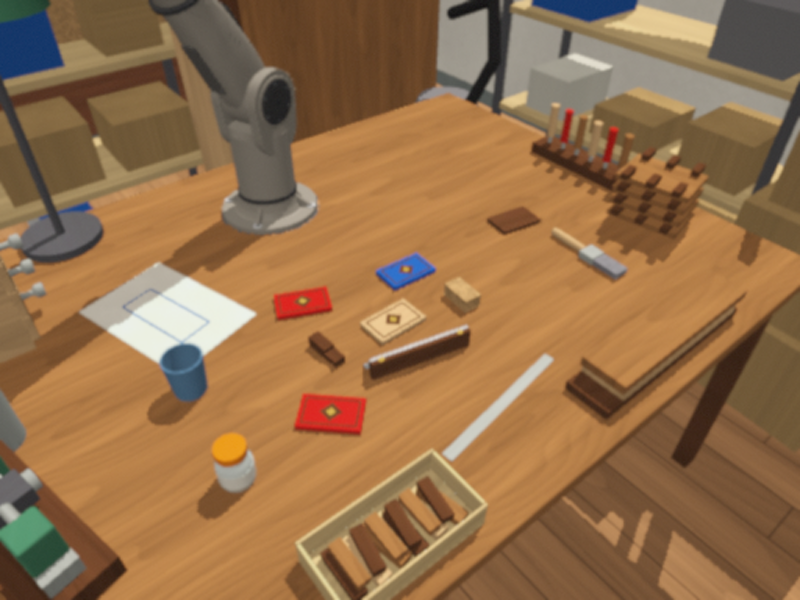

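Candidates for the panel (enlarged top picture): pale panel (400,310), blue look-alike (341,370), red look-alikes (463,389) and (508,249), dark panel (170,373). By the description I choose the pale one at (400,310). The stop is at (408,262), the sanding block at (320,296) and the wedge at (478,312). Next is one close crop to check this.

```bash
python3 - <<'E'
from h import *
save('top','c1.png',(190,140,320,240),6)
E
```

```text
(no output)
```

View pics/c1.png

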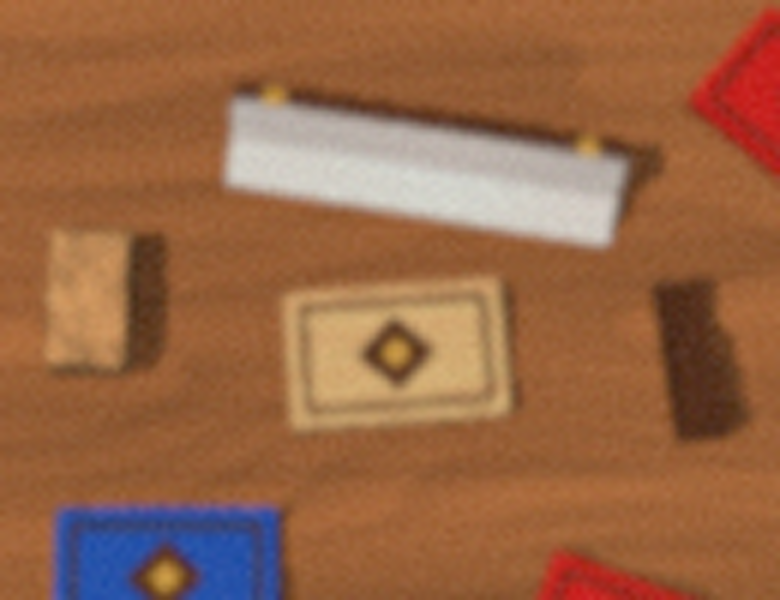

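The crop confirms it: pale panel with dark diamond, corners (285,290), (505,278), (513,415), (292,430). The stop's toe runs (225,187)–(610,246).

```bash
cat >> h.py <<'E'
def cr(p,x0,y0,s): return (np.array(p,float)+.5)/s-.5+[x0,y0]
E
python3 - <<'E'
from h import *
t=px2w('top',cr([(225,187),(610,246)],190,140,6),0.)
p=px2w('top',cr([(285,290),(505,278),(513,415),(292,430)],190,140,6),0.01)
o=px2w('top',cr([(48,372),(130,372),(678,440),(655,285),(58,508),(283,508),(555,553),(700,590)],190,140,6),0.01)
print(t.round(4),np.linalg.norm(t[0]-t[1]));print(p.round(4));print(o.round(3))
m=t.mean(0);y=(t[0]-t[1])[:2];y/=np.linalg.norm(y);x=np.array([y[1],-y[0]])
print('toe',m,'x',x,'y',y,'yaw',np.arctan2(x[1],x[0]))
c=p.mean(0);q=(p[0]+p[1]-p[2]-p[3])[:2];print('c',c,'yaw',np.arctan2(q[1],q[0]))
for a in list(p)+[c]:print(((a-m)[:2]@np.c_[x,y]).round(4))
ob=get_obs();print(R.from_rotvec(ob['orientation']).as_matrix().round(3))
E
```

```text
[[ 0.6198  0.0613  0.    ]
 [ 0.5785 -0.136   0.    ]] 0.20160600644016316
[[ 0.561   0.0323  0.01  ]
 [ 0.5618 -0.0798  0.01  ]
 [ 0.491  -0.0793  0.01  ]
 [ 0.4889  0.0318  0.01  ]]
[[ 0.524  0.154  0.01 ]
 [ 0.522  0.112  0.01 ]
 [ 0.474 -0.161  0.01 ]
 [ 0.554 -0.156  0.01 ]
 [ 0.455  0.15   0.01 ]
 [ 0.45   0.038  0.01 ]
 [ 0.421 -0.096  0.01 ]
 [ 0.399 -0.166  0.01 ]]
toe [ 0.59915121 -0.03732143  0.        ] x [ 0.97881509 -0.20474623] y [0.20474623 0.97881509] yaw -0.20620444172627406
c [ 0.52568558 -0.02376072  0.01      ] yaw -0.00019206582888322193
[-0.0516  0.0604]
[-0.0278 -0.0493]
[-0.0972 -0.0633]
[-0.1221  0.0451]
[-0.0747 -0.0018]
[[ 0.966  0.257 -0.001]
 [ 0.257 -0.966  0.001]
 [-0.    -0.001 -1.   ]]
```

Emit:
jog_arm(
  plan=[
    [[2.3,3.65,-0.5],-0.058],
    [[2.3,3.65,-0.5],-0.058],
    [[2.3,3.65,-0.5],-0.058],
    [[2.3,3.65,-0.5],-0.058],
    [[2.3,3.65,-0.5],-0.058],
    [[2.3,3.65,-0.5],-0.058],
    [[2.3,3.65,-0.5],-0.058],
    [[2.3,3.65,-0.5],-0.058],
    [[1.05,3.85,-0.5],0],
    [[1.05,3.85,-0.5],0],
    [[1.05,3.85,-0.5],0],
    [[1.05,3.85,-0.5],0],
  ],
  hand=4.5,
  grip_force=40,
)

```text
clock: 1.35
tcp_pos: [0.3995, -0.2048, 0.2438]
orientation: [3.125, -0.32, 0.0]
contact_force: [1.6, -0.6, 0.3]
grip_width: 0.0452
```

Emit:
jog_arm(
  plan=[
    [[1.05,3.85,-1],0],
    [[1.05,3.85,-1],0],
    [[1.05,3.85,-1],0],
    [[1.05,3.85,-1],0],
    [[1.05,3.85,-1],0],
    [[0,0,-3],0],
    [[0,0,-3],0],
    [[0,0,0],0],
    [[0,0,0],0],
  ],
)

```text
clock: 2.25
tcp_pos: [0.4517, -0.014, 0.134]
orientation: [3.125, -0.32, -0.002]
contact_force: [-0.2, 0.2, 1.1]
grip_width: 0.0454
```

Emit:
jog_arm(
  plan=[
    [[0,0,-2.8],0],
    [[0,0,-2.8],0],
    [[0,0,0],0],
    [[0,0,0],0],
    [[0,0,-0.2],0],
    [[0,0,-0.2],0],
    [[0,0,0],0],
  ],
)

```text
clock: 2.95
tcp_pos: [0.4523, -0.014, 0.0746]
orientation: [-3.125, 0.321, -0.002]
contact_force: [0.0, -0.4, -0.3]
grip_width: 0.0448
```

```bash
python3 - <<'E'
from h import *
a=grab_frame('scene')[130:270,150:340,::-1]
cv2.imwrite('pics/s1.png',cv2.resize(a,None,fx=4,fy=4,interpolation=cv2.INTER_CUBIC))
o=get_obs();print(o['tcp_pos'],o['contact_force'])
E
```

```text
[ 0.45222327 -0.01391012  0.07448819] [-0.65568772  0.08791455  0.37229512]
```

View pics/s1.png

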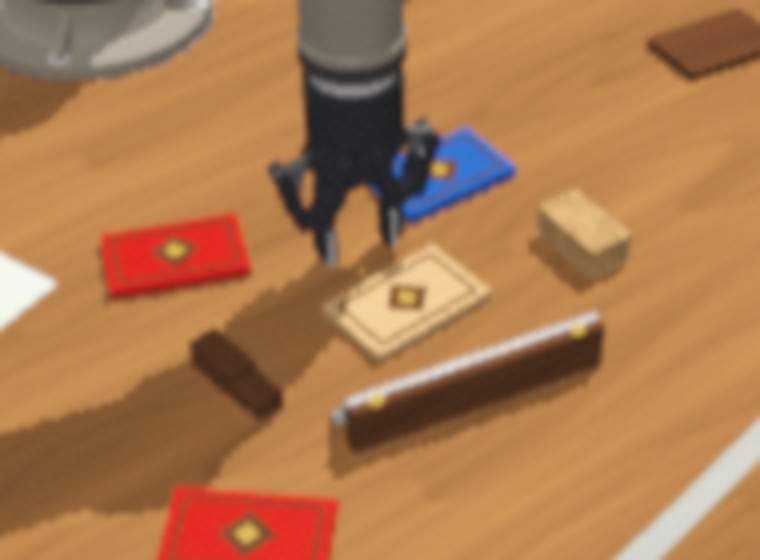

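The pale panel lies between the fingers and the stop. The finger gap is centred behind it and clear of the blue and red look-alikes. I'll push along the stop's x.

Emit:
jog_arm(
  plan=[
    [[0.59,-0.12,-0.1],0],
    [[0.59,-0.12,0],0],
    [[0.59,-0.13,0],0],
    [[0.59,-0.12,0],0],
    [[0.59,-0.12,0],0],
    [[0.59,-0.13,0],0],
    [[0.59,-0.12,0],0],
    [[0.59,-0.12,0],0],
    [[0.59,-0.13,0],0],
    [[0.59,-0.12,0],0],
    [[0.59,-0.12,0],0],
    [[0,0,0],0],
  ],
)

```text
clock: 4.2
tcp_pos: [0.5178, -0.0275, 0.073]
orientation: [-3.125, 0.321, -0.002]
contact_force: [0.7, -0.9, -0.3]
grip_width: 0.0452
```

```bash
python3 - <<'E'
from h import *
save('top','c2.png',(190,140,320,240),5)
o=get_obs();print(o['tcp_pos'],o['contact_force'])
E
```

```text
[ 0.51724412 -0.02746385  0.07289202] [-0.40746227 -0.20329352  0.30113652]
```

View pics/c2.png

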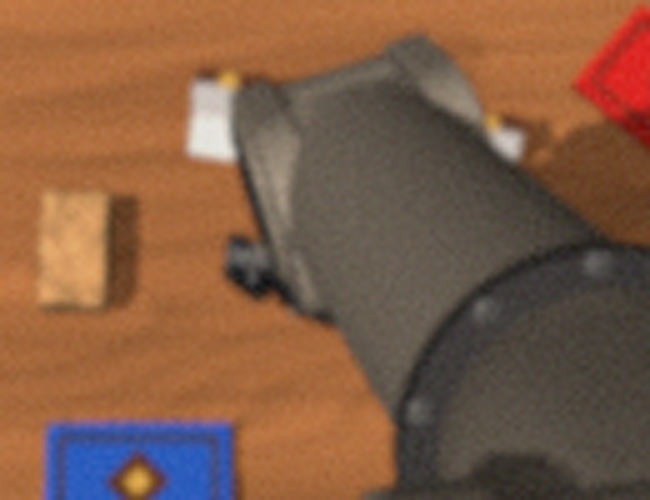

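The arm hides the panel in the top view, so the scene camera it is. The blue panel and the sanding block haven't moved.

```bash
python3 - <<'E'
from h import *
save('scene','s2.png',(200,150,330,250),6)
E
```

```text
(no output)
```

View pics/s2.png

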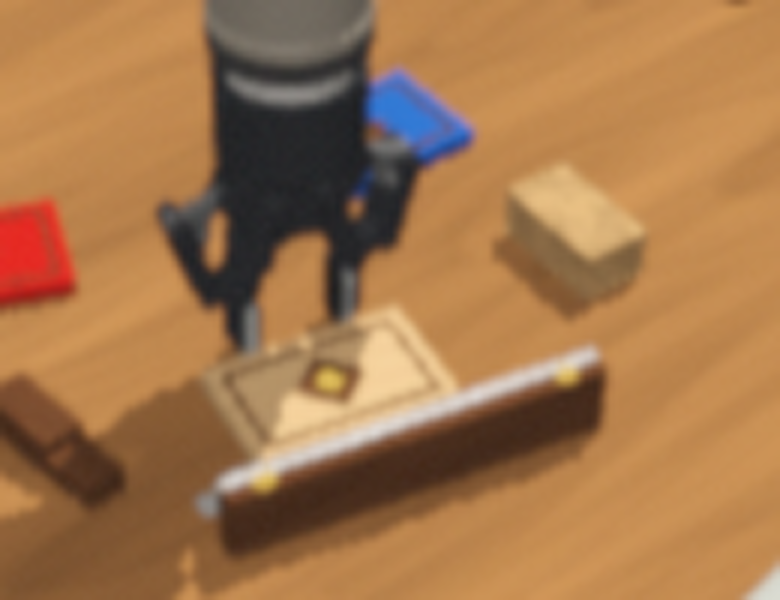

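The panel is parallel to the stop with its front edge at the toe, and its rear edge (205,378)–(392,310) is centred on the fingers. I'll keep pushing so it climbs the face.

Emit:
jog_arm(
  plan=[
    [[0.49,-0.1,0],0],
    [[0.49,-0.1,0],0],
    [[0.49,-0.1,0],0],
    [[0.49,-0.11,0],0],
    [[0.49,-0.1,0],0],
    [[0.49,-0.1,0],0],
    [[0.49,-0.1,0],0],
    [[0.49,-0.11,0],0],
    [[0.49,-0.1,0],0],
    [[0.49,-0.1,0],0],
    [[0.49,-0.1,0],0],
    [[0,0,0],0],
  ],
)

```text
clock: 5.5
tcp_pos: [0.5716, -0.0387, 0.073]
orientation: [-3.125, 0.321, -0.002]
contact_force: [-0.1, 0.5, -0.9]
grip_width: 0.045
```

```bash
python3 - <<'E'
from h import *
save('scene','s3.png',(200,150,330,250),6)
o=get_obs();print(o['tcp_pos'],o['contact_force'])
E
```

```text
[ 0.57117512 -0.03863285  0.07298301] [ 0.13440049  0.36421006 -0.25939043]
```

View pics/s3.png

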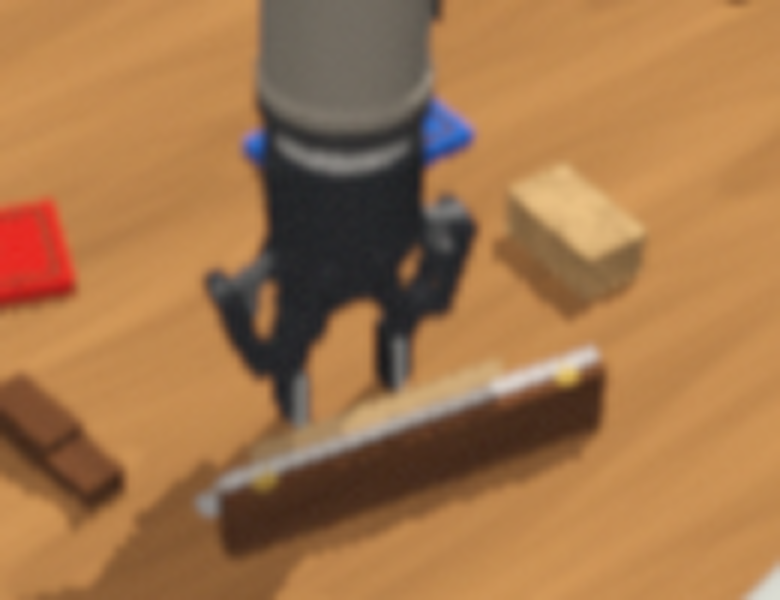

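The panel is tipped up with its top edge at about the stop's top. A few more mm to the toe.

Emit:
jog_arm(
  plan=[
    [[0.2,-0.04,0],0],
    [[0.2,-0.04,0],0],
    [[0.2,-0.04,0],0],
    [[0.15,-0.03,0],0],
    [[0,0,0],0],
    [[0,0,0],0],
    [[0,0,0],0],
  ],
)

```text
clock: 6.25
tcp_pos: [0.5782, -0.04, 0.0729]
orientation: [-3.125, 0.32, -0.0]
contact_force: [-0.6, 0.2, -0.2]
grip_width: 0.0449
```

```bash
python3 - <<'E'
from h import *
save('scene','s4.png',(200,150,330,250),6)
o=get_obs();print(o['tcp_pos'],o['contact_force'])
E
```

```text
[ 0.57820376 -0.0400221   0.07293145] [ 0.41635394  0.03910833 -0.03646043]
```

View pics/s4.png

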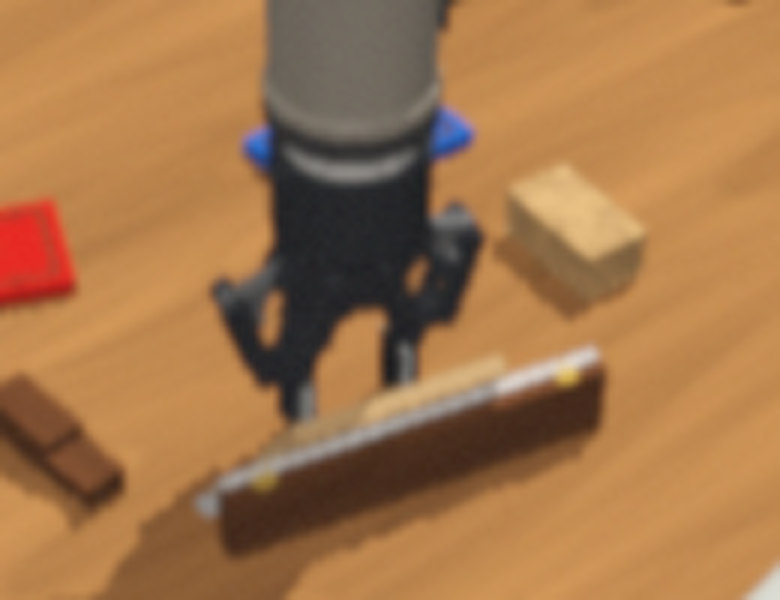

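```bash
cat >> h.py <<'E'
TOE=np.array([.59915,-.03732,0]);SX=np.array([.97882,-.20475,0]);SY=np.array([.20475,.97882,0])
def s2w(p): p=np.atleast_2d(p);return TOE+p[:,:1]*SX+p[:,1:2]*SY+p[:,2:]*np.array([0,0,1.])
def w2px(name,P):
    c=get_calibration(name);M=R.from_rotvec(c['orientation']).as_matrix()
    q=(np.atleast_2d(P)-c['xyz'])@M;n=q[:,:2]/q[:,2:];n=n*(1+c['k1']*(n**2).sum(1))[:,None]
    K=c['intrinsics'];return n*[K[0,0],K[1,1]]+[K[0,2],K[1,2]]
E
python3 - <<'E'
from h import *
f=lambda P:((w2px('scene',s2w(P))-[200,150]+.5)*6-.5).round()
print('stop front top',f([(.030,-.1,.042),(.030,.1,.042)]),'back top',f([(.044,-.1,.042),(.044,.1,.042)]),'back bot',f([(.044,-.1,0),(.044,.1,0)]))
# lean with bottom cork corner at xb touching bevel: edge positions
for xb in (-.02,-.01,-.005,0):
    # angle: cork plane from (xb,0) supporting: front corner on bevel or top edge
    th=np.arctan2(.042,.030-xb)
    if np.hypot(.042,.03-xb)>.07:
        s=np.linspace(0,1.5,3000);X=xb+.07*np.cos(s);Z=.07*np.sin(s)
        fx=np.where(Z<.02,Z,.02+(Z-.02)/np.tan(np.radians(65)));th=s[np.argmax(X<=fx)]
    u=np.array([np.cos(th),np.sin(th)]);n=np.array([-u[1],u[0]])
    b=np.array([xb,0])+.07*u;t=b+.01*n;r=np.array([xb,0])+.01*n
    print(xb,np.degrees(th),b,t,'rear top',r,f([(t[0],-.055,t[1]),(t[0],.055,t[1]),(b[0],-.055,b[1]),(b[0],.055,b[1])]).tolist())
E
```

```text
stop front top [[213. 480.]
 [589. 346.]] back top [[226. 501.]
 [604. 364.]] back bot [[228. 563.]
 [597. 426.]]
-0.02 40.0302592718897 [0.03359934 0.04502345] [0.02716742 0.05268049] rear top [-0.02643192  0.00765705] [[299.0, 429.0], [506.0, 355.0], [305.0, 449.0], [512.0, 375.0]]
-0.01 46.39718102729638 [0.03827586 0.05068966] [0.03103448 0.05758621] rear top [-0.01724138  0.00689655] [[303.0, 426.0], [511.0, 353.0], [310.0, 447.0], [518.0, 373.0]]
-0.005 50.19442890773481 [0.03981291 0.05377549] [0.0321307  0.06017733] rear top [-0.01268221  0.00640184] [[304.0, 424.0], [513.0, 350.0], [311.0, 445.0], [520.0, 370.0]]
0 54.46232220802562 [0.04068667 0.05696134] [0.03254934 0.06277372] rear top [-0.00813733  0.00581238] [[304.0, 420.0], [513.0, 347.0], [312.0, 441.0], [521.0, 366.0]]
```

Emit:
jog_arm(
  plan=[
    [[0.1,-0.02,0],0],
    [[0.1,-0.02,0],0],
    [[0,0,0],0],
    [[0,0,0],0],
    [[0,0,0],0],
  ],
)

```text
clock: 6.8
tcp_pos: [0.5794, -0.0403, 0.0727]
orientation: [3.125, -0.32, -0.003]
contact_force: [-5.9, 1.5, 1.7]
grip_width: 0.0453
```

```bash
python3 - <<'E'
from h import *
im=np.mean([grab_frame('scene').astype(float) for _ in range(4)],0)[195:235,232:292,::-1]
cv2.imwrite('pics/s5.png',cv2.resize(im,None,fx=12,fy=12,interpolation=cv2.INTER_CUBIC).clip(0,255))
o=get_obs();print(o['tcp_pos'],o['contact_force'])
E
```

```text
[ 0.57944863 -0.04032593  0.07269326] [-6.18304277  1.84634981  2.06107387][ WARN:0@4.272] global loadsave.cpp:1063 imwrite_ Unsupported depth image for selected encoder is fallbacked to CV_8U.
```

View pics/s5.png

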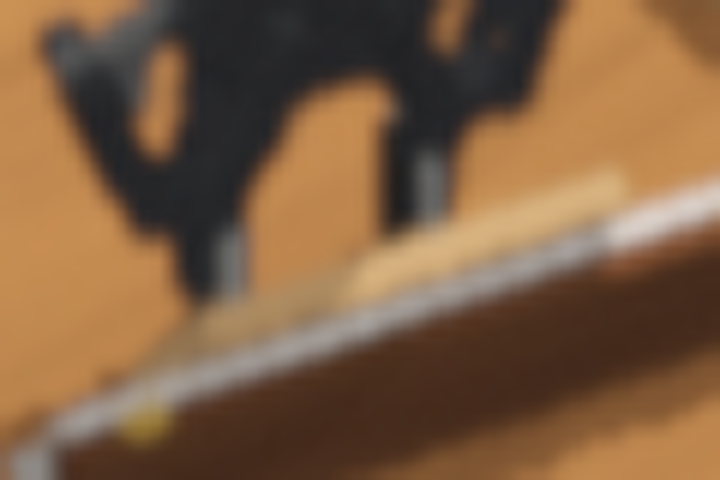

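The force rose to about 6 N with the rear edge at the toe, and the raised edge (140,365)–(620,172) stands above the stop, so it is fully leant at about 54°. Next I back off, rise, and reach over.

Emit:
jog_arm(
  plan=[
    [[-0.3,0.06,0],0],
    [[-0.7,0.14,0],0],
    [[0,0,0],0],
    [[0,0,3],0],
    [[0,0,3.5],0],
    [[0,0,3.5],0],
    [[0,0,0],0],
  ],
)

```text
clock: 7.7
tcp_pos: [0.5735, -0.0385, 0.1779]
orientation: [-3.124, 0.321, -0.016]
contact_force: [1.5, 1.3, -0.0]
grip_width: 0.0452
```

Emit:
jog_arm(
  plan=[
    [[3.2,-0.8,0],0],
    [[3.2,-0.8,0],0],
    [[3.2,-0.8,0],0],
    [[0,0,0],0],
    [[0,0,0],0],
  ],
)

```text
clock: 8.2
tcp_pos: [0.6661, -0.0626, 0.1719]
orientation: [3.125, -0.321, -0.001]
contact_force: [-0.3, -0.3, 0.3]
grip_width: 0.045
```

```bash
python3 - <<'E'
from h import *
save('top','t6.png',(190,130,320,230),6)
save('scene','s6.png',(200,130,330,250),6)
o=get_obs();d=o['tcp_pos']-TOE;print(o['tcp_pos'],o['contact_force'],d@SX,d@SY)
E
```

```text
[ 0.66510037 -0.06205796  0.17222657] [-0.54825767  0.51420321 -0.38072265] 0.06961864007360774 -0.010710666845692102
```

View pics/s6.png

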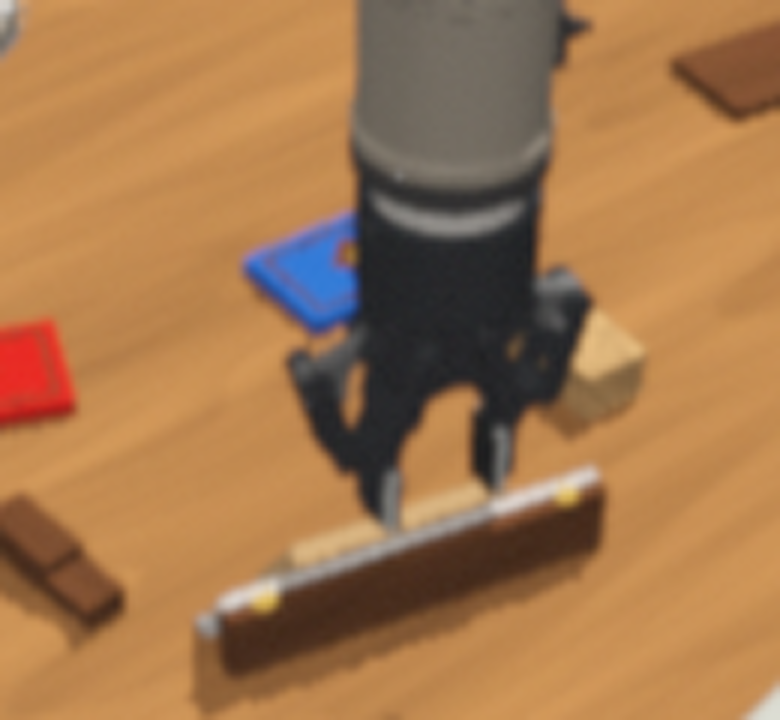

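The panel is still leaning. The fingers are beyond it, centred on its raised edge (285,555)–(495,485). I'll lower behind the edge and push back.

Emit:
jog_arm(
  plan=[
    [[0,0,-2.7],0],
    [[0,0,-2.6],0],
    [[0,0,0],0],
    [[0,0,0],0],
    [[-0.6,0.12,0],0],
    [[-0.6,0.13,0],0],
    [[-0.4,0.08,0],0],
    [[-0.4,0.08,0],0],
    [[-0.4,0.09,0],0],
    [[-0.4,0.08,0],0],
    [[-0.4,0.08,0],0],
    [[-0.4,0.09,0],0],
  ],
)

```text
clock: 9.5
tcp_pos: [0.6298, -0.0549, 0.1199]
orientation: [3.125, -0.32, -0.0]
contact_force: [0.4, -0.5, 0.1]
grip_width: 0.0451
```

```bash
python3 - <<'E'
from h import *
save('scene','s7.png',(200,130,330,250),5)
o=get_obs();d=o['tcp_pos']-TOE;print(o['tcp_pos'],o['contact_force'],d@SX,d@SY)
E
```

```text
[ 0.62915003 -0.05471311  0.11971659] [ 0.06064552 -0.32468954 -0.13041707] 0.03292586431479776 -0.010882215211911723
```

View pics/s7.png

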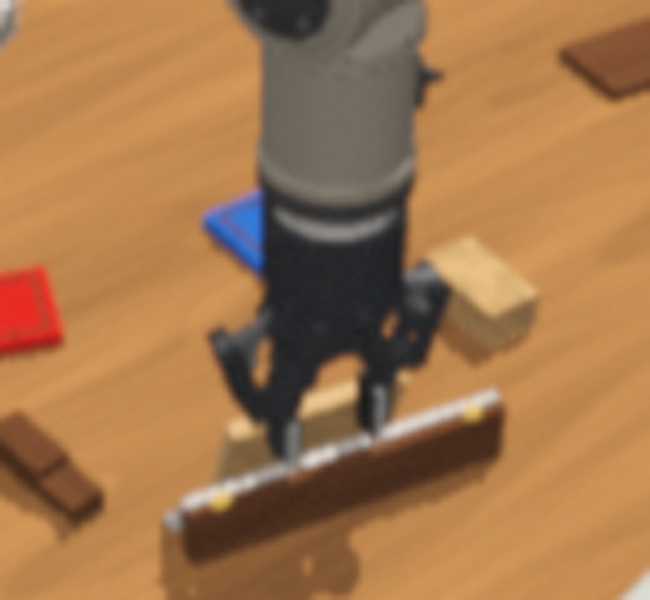

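The panel is rising towards vertical, with its cork face now visible below its top edge at (235,430)–(400,380). I'll continue past the balance point.

Emit:
jog_arm(
  plan=[
    [[-0.49,0.1,0],0],
    [[-0.49,0.1,0],0],
    [[-0.49,0.1,0],0],
    [[-0.49,0.11,0],0],
    [[-0.49,0.1,0],0],
    [[-0.49,0.1,0],0],
    [[-0.49,0.1,0],0],
    [[-0.49,0.11,0],0],
    [[-0.49,0.1,0],0],
    [[0,0,0],0],
    [[0,0,0],0],
  ],
)

```text
clock: 10.65
tcp_pos: [0.5861, -0.0458, 0.12]
orientation: [3.125, -0.32, 0.0]
contact_force: [-0.5, -0.6, 0.4]
grip_width: 0.045
```

Emit:
jog_arm(
  plan=[
    [[0,0,4],0],
    [[0,0,4],0],
    [[4,-0.8,2],0],
    [[4,-0.8,2],0],
    [[4,-0.8,2],0],
    [[4,-0.8,0],0],
    [[4,-0.8,0],0],
    [[0,0,0],0],
  ],
)

```text
clock: 11.45
tcp_pos: [0.7895, -0.0871, 0.2579]
orientation: [3.125, -0.323, 0.002]
contact_force: [0.4, -0.0, -1.2]
grip_width: 0.0448
```

```bash
python3 - <<'E'
from h import *
a=grab_frame('scene')[140:250,180:310,::-1]; b=grab_frame('top')[140:250,190:320,::-1]
cv2.imwrite('pics/f.png',cv2.resize(np.hstack([a,b]),None,fx=3,fy=3,interpolation=cv2.INTER_CUBIC))
o=get_obs();print(o['clock'],o['tcp_pos'],o['contact_force'])
E
```

```text
11.55 [ 0.786331   -0.08587299  0.25850423] [-0.29806628 -0.80740696 -0.43567476]
```

View pics/f.png

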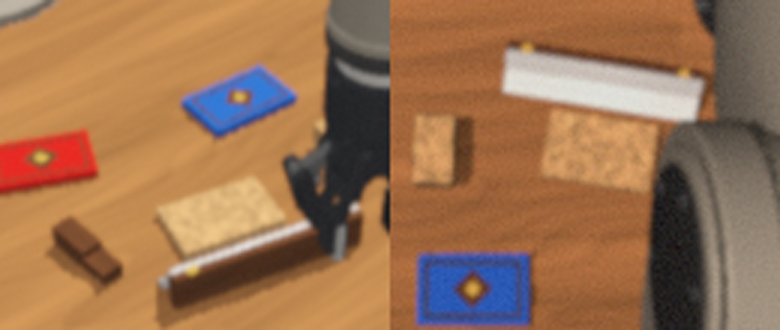

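Both views show the panel cork up in front of the stop. Its corners in the top half are (548,108), (660,122), (648,192) and (541,178), and the neighbours look undisturbed. I'll check the numbers before handing in.

```bash
python3 - <<'E'
from h import *
p=px2w('top',cr(np.array([(548,108),(660,122),(648,192),(541,178)])-[390,0],190,140,3),.01)
for a in list(p)+[p.mean(0)]:print((a-TOE)@SX*1e3,(a-TOE)@SY*1e3)
print([np.linalg.norm(p[i]-p[i-1]).round(4) for i in range(4)])
E
```

```text
-10.874551332817045 50.73773824293692
-7.538303259076648 -64.71601296417552
-81.53667291080941 -62.814710650553145
-84.19555909261172 45.98398548387979
-46.036271648828674 -7.702249971977988
[np.float64(0.0735), np.float64(0.1155), np.float64(0.074), np.float64(0.1088)]
```

```bash
python3 -c "
from bench import *
o=get_obs();print(o['clock'],o['contact_force']);print(hand_in())"
```

```text
11.55 [-0.29806628 -0.80740696 -0.43567476]
the job is handed in; nothing more can be done
None
```

The pale panel is face down in front of the stop, cork back up, and I handed the job in at 11.6 s on the robot's clock. The hand-in gave no verdict.

- **How it went:** I pushed the panel with two parted fingertips until its rear edge reached the toe. There the push force rose to about 6 N and the panel leaned at about 54° (worked out from the geometry, not measured). It stayed leaning when I let go. I then reached over the stop and pushed the raised edge back past upright until it fell over.
- **Final position:** The last pictures put its middle about 46 mm in front of the toe and 8 mm to the side of the stop's middle. Its nearer edge is 8–11 mm clear of the bevel.
- **Flatness:** I judged this from the outline, which came out at about 74 × 112 mm against the true 70 × 110 mm. That difference is within pixel-reading error. I did not measure its tilt or height directly.
- **Robot and neighbours:** The gripper ended about 0.18 m above the bench behind the stop, with contact forces at noise level. In the last crops the wedge, sanding block and blue look-alike looked unmoved, as did the red look-alike on the robot's side of the stop. I did not recheck the jar, cup, brush, dark panel or the red look-alike beyond the stop at the end, but the arm did not work near them.

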